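# Steady the hanging vial rack over the drip tray

### The arm

A 7-joint arm with a two-finger parallel gripper is mounted at the origin on the work surface. World frame = base frame: x ahead of the robot, y to its left, z up, the work surface at z = 0. Lengths are in m, angles in rad, forces in N, time in s.
With the tool pointing down it reaches from about 0.425 to 0.925 m from the base axis. Payload 6.8 kg.
Tool frame: the origin (TCP) lies midway between the tips of the shut fingers; the grasp point (between the pads) lies 19 mm behind it (bot.pinch_z is the distance from the TCP to the grasp point, in m); z points along the fingers, y is the line along which they close (so a half turn about z gives the same grasp; the last joint's range is limited). The gripper opens to 85 mm and grips with 20 to 120 N. Pads are 22 mm wide; open, the fingers measure 114 mm over their backs; the gripper's body (76 mm by 85 mm) begins 54 mm behind the grasp point. The pads swing forward as they close: fully open they stand 13 mm farther back than shut.
Start: joints at [1.223, 0.477, 0.022, 1.555, -0.011, 1.109, -0.083], TCP at [0.16, -0.656, 0.231] pointing down, gripper open.
Joint ranges: [-2.96, 2.96], [-0.34, 2.1], [-1.41, 1.46], [0.24, 2.44], [-1.37, 4.51], [0.17, 1.92], [-2.96, 2.96]. Speed limits (rad/s): [2.39, 2.39, 3.14, 3.14, 3.14, 3.14, 3.14].

### API

Orientations are given as a unit quaternion [w, x, y, z].
In Python, from station import bot, imaging gives the robot as it stands. The module is installed in compiled form; this text tells all that it offers.
- The arm moves only by the tool carry_out, never from a script. Its argument "targets" is a list of rows, each a list of 5 numbers: the shift along the tool's x, y, z in cm, then the turn about the tool's z in degrees, then the opening, from -1 (shut) to 1 (fully open). In form: [[x, y, z, yaw, gripper], ...]. A call has 1 to 12 rows; each row shifts and turns the commanded pose from where the row before left it, along the tool's axes as they then stand; what a row does not reach is not made up. A row lasts 1/10 s, in which the tool goes at most 50 mm and 8.59 degrees, less where a joint would pass 70% of its speed; a pose out of reach is approached as far as the arm can. A call is refused whole if a number of a shift passes 5 or a number of a turn 8.59, either way. A call with a gripper value outside its range is refused whole. The fingers move at their own pace and stop on an object; "force" is the grip in N (left out, the last holds). Time passes only in rows, so rows that do not move let the fingers close. It gives the time, the measured TCP pose, the force, the opening and the grip force at its end, in the units of the state.
- bot.get_obs(): the state, without advancing time (a new reading comes with each control period).
- imaging.read_camera(name): name is "scene" or "side" or "wrist"; returns the picture (384x512x3 uint8, red, green, blue); there is no depth.
- imaging.calibration(name): a dict with "fx", "fy", "cx", "cy" (pixels), "k1" (the pictures are not rectified: a ray, as slopes to the right and down, at radius r is drawn at 1 + k1 r^2 times it, then the intrinsics apply), "extrinsics" (4x4, takes a point from world to camera coordinates). Camera axes: x right, y up, looking along -z (the intrinsics and any distortion apply to the point x, -y, -z); pixel columns grow to the right and rows downward; lengths in m; the calibration is good to about 2 mm. A picture is of the moment at which its call begins: read the wrist's pose just before it. calibration takes no time and is no camera call; for the wrist camera it gives the pose at the moment of the call.
- bot.hand_in(): hands the job in; it is judged then, once.
The state is a dict: "t": time; "q": joint angles; "joint_vel": joint speeds; "joint_torque": joint torques, N m; "eef_pos": TCP position; "tool_rot": TCP orientation; "contact_force": force on the tool from outside, world axes, zero at the start; "torque": the same for the moment, N m; "gripper_width": opening from 0.0 (shut) to 1.0 (fully open); "grasp_force": force on a finger pad.
Only numpy, scipy, OpenCV 4.12 (cv2) and the standard library are available. Lean on these libraries where they do the work, as an engineer would, in place of code of your own. Each camera call takes 0.05 s, during which the arm holds its last target. There are 200 camera calls.

### The job

Take the red handle of the carriage on the overhead rail, pull the hanging vial rack off its parking fork, clear enough that it does not swing back against the fork, and bring it over the steel drip tray, with the carriage centred on the tray's green stripe. Use the carriage to take the swing out of the rack until it hangs level and still for a few seconds, then let go and leave it hanging there. Work by the handle only, without touching the rack; never let the rack swing hard enough to spill the vials, and leave the other things on the bench alone.

Things in the scene. Friction and masses are not known exactly. Their poses are not given: they have to be found in the camera images.
- gantry: Fixed aluminium rail, 800 mm long, on two posts, with a blue parking fork on its own post at the +y end. Origin on the bench midway along the rail, straight below the pivot's line of travel; y axis along the rail (the carriage moves only along it), z up. Rail beam at x = -75 mm, top at z = 225 mm; posts at y = +-385 mm.
- carriage (a joint): Dark steel carriage on the rail: its position (m) along the gantry's y axis, 0 at the gantry's origin, -0.30 to 0.25 between its stops. Starts parked at about 0.2. Nominal mass 0.45 kg, sliding friction 1.5 N, drag 3 N per m/s; it stays where it is let go.
- handle (a point): Grip point of the upright red cylindrical handle on top of the carriage: 30 mm diameter, from z = 245 to z = 300 mm; this point is on its axis at 280 mm. The carriage's flat top (50 mm wide along the rail) is at 245 mm. The handle does not turn; it can be gripped from above at any yaw.
- pivot (a point): Axis of the pivot under the carriage on which the vial rack hangs, 80 mm below the handle's grip point (z = 200 mm). The rack is a white trough 320 x 62 mm with six vials, reaching 54 mm below and 12 mm above the pivot when level, with steel end plates.
- rack (a joint): Tilt (rad) of the rack about its pivot (gantry x): 0 level, positive with the +y end up. Parked at 0.25. Swings freely, period about 1.5 s, almost undamped (1/e in about 55 s). Nominal: 0.54 kg with vials, centre of mass 23 mm below the pivot, inertia about the pivot 0.0068 kg m2; tilt'' = -18 tilt - 1.83 a, where a = carriage acceleration along gantry +y (m/s2). Stops at +-0.6.
- park_pin (a point): Middle of the 10 mm thick, 104 mm long brass cross pin at the rack's +y end, 165 mm along and 30 mm below the pivot in the rack's own frame. While parked this pin rests on the two fork prongs.
- fork_edge (a point): Midpoint between the open ends of the two level fork prongs, at the height of their tops (207 mm), 310 mm from the gantry's origin along y; the prongs run from here to y = 460 mm. The rack keeps its parked tilt until its pin slides off these ends (carriage at about 0.145), then it drops, and swings back up about 1.5 s later.
- tray: Fixed open steel drip tray, 150 x 340 mm, 35 mm high, under the rail and parallel to it, with a green stripe across its middle. Origin at the centre of its underside; y axis along the rail. The stripe is at y = 0 and runs along x.
- bottle: Bystander: dark purple reagent bottle with green cap, 72 mm diameter, 150 mm high; origin at the centre of its underside.
- jar: Bystander: glass jar with white cap, 60 mm diameter, 75 mm high; origin at the centre of its underside.
- colorimeter: Bystander: blue box meter 120 x 100 x 45 mm with black round cap (75 mm to its top); origin at the centre of its underside.
- ph_meter: Bystander: yellow hand meter with red face, 130 x 65 x 30 mm, lying flat; origin at the centre of its underside.

How it is judged:
By the outcome, as a careful person would: the job done as asked, in the order asked, and still so for the second after the job is handed in, with the robot touching nothing.
It also fails if it takes over 51 s, if anything falls off the work surface, if the arm or the gripper's body presses on something with over 40 N, if the wrist force passes 120 N, or if a joint passes its speed limit or range.

## Working session

There is one attempt and no reset: what is moved stays moved. The work goes in short steps, Python scripts to look and compute and a tool call to move; the robot and the scene stay as the last step left them, time stands still between calls to the robot, and variables do not carry over. Pictures are saved under pics/ and viewed, at most 10 in all, crops included, and the job is handed in when it is done.

Besides the shell and the picture viewer there is one more tool, called by a JSON object that holds its "method" and its "body", one argument or row to a line. carry_out: Moves the arm, as the interface text tells. Its arguments: {"type":"object","properties":{"targets":{"type":"array"},"force":{"type":"number"}},"required":["targets"]}

```bash
mkdir -p pics
python3 - <<'E'
from station import bot, imaging
import cv2,numpy as np
print(bot.get_obs(), bot.pinch_z)
a=[]
for n in("scene","side"):
    im=imaging.read_camera(n);np.save(n+'0.npy',im);c=imaging.calibration(n);print(n,c)
    cv2.imwrite(f'pics/{n}0.png',im[...,::-1])
E
```

```text
{'t': 0.0, 'q': array([ 1.22286864,  0.47779161,  0.02238107,  1.55646656, -0.01150134,
        1.10929736, -0.08309081]), 'joint_vel': array([-5.12286450e-04,  6.59843577e-05,  1.36277479e-03,  7.89394600e-05,
       -1.05289230e-03, -3.28277281e-04,  2.04404818e-03]), 'joint_torque': array([ 3.17076660e-05, -5.96448541e+01,  1.60845000e+00, -2.81201595e+01,
        1.25332241e-02,  9.22433945e-03,  1.81033130e-06]), 'eef_pos': array([ 0.16015431, -0.65510914,  0.23032584]), 'tool_rot': array([-8.98055523e-04,  9.92818929e-01,  1.19623296e-01, -1.85815544e-04]), 'contact_force': array([0.71461021, 0.30050577, 0.0160515 ]), 'torque': array([-0.03679564,  0.0202447 , -0.01755495]), 'grasp_force': 0.0, 'gripper_width': 0.9983099374287357} 0.0187
scene {'fx': 463.91787161582926, 'fy': 463.91787161582926, 'cx': 250.40250832049404, 'cy': 192.96856001126056, 'k1': 0.026388828438385876, 'extrinsics': array([[-0.66113868,  0.75015647, -0.01268545,  0.4077591 ],
       [-0.4681741 , -0.39928783,  0.78827802,  0.17301245],
       [ 0.58626671,  0.52710009,  0.61518846, -1.76873479],
       [ 0.        ,  0.        ,  0.        ,  1.        ]])}
side {'fx': 429.2782904474949, 'fy': 429.2782904474949, 'cx': 257.5944045221937, 'cy': 199.11596441766363, 'k1': -0.07764646974901358, 'extrinsics': array([[-0.91765996, -0.3970851 , -0.01495418,  0.59498337],
       [ 0.2971386 , -0.7106989 ,  0.63766427, -0.2644129 ],
       [-0.2638349 ,  0.5807155 ,  0.77016923, -0.99180807],
       [ 0.        ,  0.        ,  0.        ,  1.        ]])}
```

View pics/scene0.png

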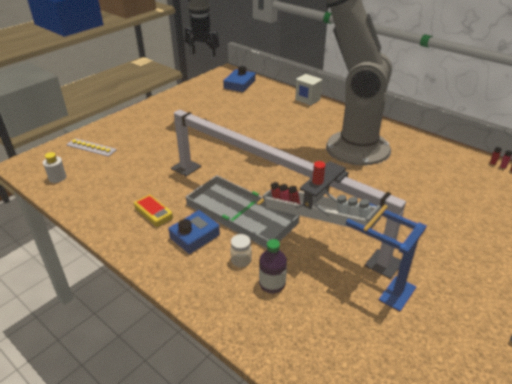

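View pics/side0.png

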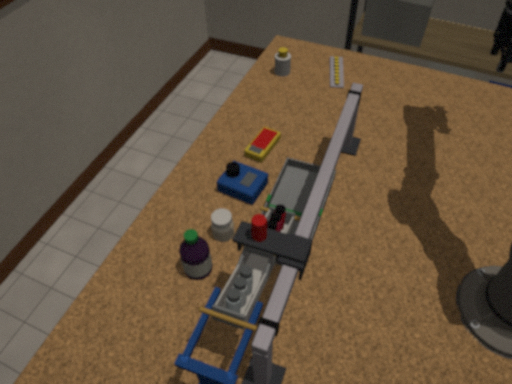

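Scene: handle at (319,172), fork at (395,235), stripe running from (255,195) to (225,218). Side: handle at (260,228), stripe around (268,205) and (320,212), rail from (355,90) to (262,335). I'll zoom in on these for measuring.

```bash
cat > h.py <<'E'
import numpy as np, cv2
from station import bot, imaging
def ray(n,uv,c=None):
    c=c or imaging.calibration(n)
    K=np.array([[c['fx'],0,c['cx']],[0,c['fy'],c['cy']],[0,0,1]])
    p=cv2.undistortPoints(np.array([[uv]],float),K,np.array([c['k1'],0,0,0]))[0,0]
    R=c['extrinsics'][:3,:3];t=c['extrinsics'][:3,3]
    return -R.T@t, R.T@np.array([p[0],-p[1],-1])
def plane(n,uv,z):
    o,d=ray(n,uv); return o+d*(z-o[2])/d[2]
def tri(a,b):
    o1,d1=ray('scene',a);o2,d2=ray('side',b)
    s=np.linalg.lstsq(np.c_[d1,-d2],o2-o1,rcond=None)[0]
    p,q=o1+s[0]*d1,o2+s[1]*d2
    return (p+q)/2,np.linalg.norm(p-q)
def proj(n,P):
    c=imaging.calibration(n);E=c['extrinsics'];p=E[:3,:3]@np.array(P)+E[:3,3]
    x,y=p[0]/-p[2],-p[1]/-p[2];f=1+c['k1']*(x*x+y*y)
    return c['fx']*x*f+c['cx'],c['fy']*y*f+c['cy']
def blobs(im,lo,hi,amin=15):
    hsv=cv2.cvtColor(im,cv2.COLOR_RGB2HSV)
    n,_,st,ce=cv2.connectedComponentsWithStats(cv2.inRange(hsv,np.array(lo),np.array(hi)))
    return [(st[i].tolist(),ce[i].round(1).tolist()) for i in range(1,n) if st[i][4]>=amin]
E
python3 - <<'E'
from h import *
for n in('scene','side'):
    im=np.load(n+'0.npy')
    print(n,'red',blobs(im,(0,180,80),(6,255,255)),'\n green',blobs(im,(50,110,50),(80,255,255),5),'\n blue',blobs(im,(105,140,60),(120,255,255),60))
s=np.load('scene0.npy')[140:310,165:435];d=np.load('side0.npy')[80:380,160:370]
cv2.imwrite('pics/z1.png',cv2.resize(s,(795,501),interpolation=cv2.INTER_CUBIC)[...,::-1])
cv2.imwrite('pics/z2.png',cv2.resize(d,(420,600),interpolation=cv2.INTER_CUBIC)[...,::-1])
E
```

```text
scene red [([315, 162, 9, 8, 54], [319.1, 164.8]), ([139, 197, 24, 17, 204], [150.3, 204.7])] 
 green [([325, 13, 5, 9, 24], [326.6, 16.5]), ([423, 36, 6, 7, 22], [425.1, 38.3]), ([254, 192, 4, 3, 6], [255.2, 193.2]), ([234, 215, 4, 4, 5], [235.2, 216.6]), ([223, 216, 4, 3, 7], [224.7, 216.7]), ([267, 240, 13, 10, 97], [273.1, 244.1])] 
 blue [([29, 0, 72, 35, 1667], [64.1, 13.2]), ([228, 72, 25, 11, 120], [239.6, 77.5]), ([198, 213, 18, 21, 98], [207.3, 223.8])]
side red [([253, 129, 23, 20, 238], [263.8, 138.3]), ([252, 214, 15, 13, 144], [258.5, 220.3])] 
 green [([267, 195, 4, 7, 18], [268.5, 198.0]), ([319, 210, 3, 5, 8], [320.2, 212.1]), ([296, 212, 5, 3, 10], [297.8, 212.9]), ([184, 230, 14, 12, 130], [190.4, 235.5])] 
 blue [([218, 164, 49, 33, 662], [243.7, 181.1]), ([207, 288, 13, 20, 95], [213.2, 297.2]), ([250, 302, 12, 21, 125], [255.5, 312.4]), ([176, 315, 75, 69, 1222], [211.2, 358.6])]
```

View pics/z1.png

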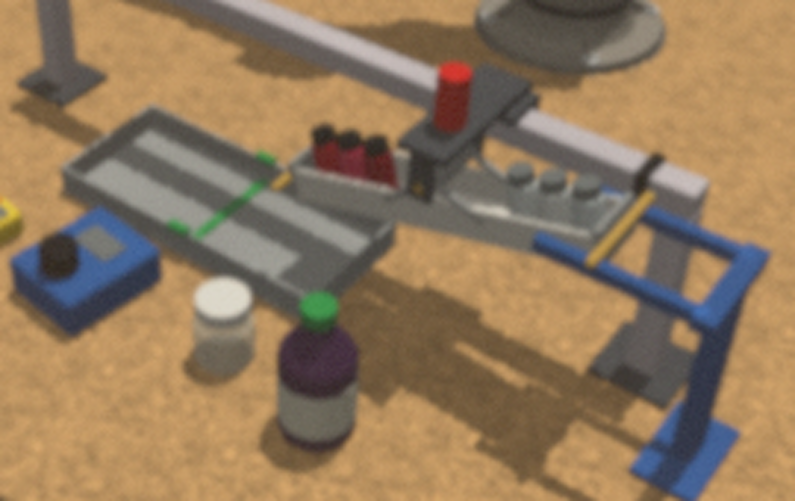

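View pics/z2.png

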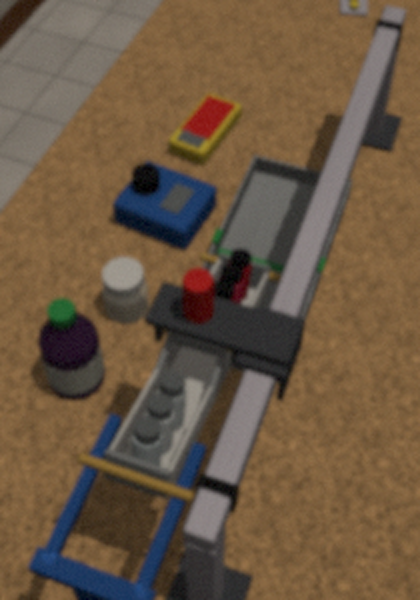

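Zoomed: scene handle top at (319.9,164.5), stripe rim patches at (255,193) and (225,217). Side: handle top at (259,219.5), rail ends about (262,347) and (356.5,86), rim patches (268.5,198) and (320,212).

Run:
```python
from h import *
print('handle top',tri((319.9,164.5),(259,219.5)),plane('scene',(319.9,164.5),.3),plane('side',(259,219.5),.3))
A,B=tri((224.7,216.7),(268.5,198)),tri((255.2,193.2),(320.2,212.1))
print('stripe near/far',A,B,np.linalg.norm(A[0]-B[0]))
for n,p,q in(('scene',(224.7,216.7),(255.2,193.2)),('side',(268.5,198),(320.2,212.1))):
    a,b=plane(n,p,.033),plane(n,q,.033);print(n,a,b,(a+b)/2,np.linalg.norm(a-b))
a,b=plane('side',(262,347.5),.225),plane('side',(356.75,86),.225)
print('rail side',a,b,np.linalg.norm(a-b),np.degrees(np.arctan2(*(a-b)[[1,0]])))
# rail line from grey mask, scene: front-top corners
s=lambda u,v:(165+u/2.944,140+v/2.944)
for p in((705,188),(660,205)): print('rail scene end corner',plane('scene',s(*p),.225))
# fork prong ends/tops & pin ends
print('pin near',tri(s(594,264),(160+82/2,80+458/2)),'pin far',tri(s(651,196),(160+192/2,80+496/2)))
print('prong near end',plane('scene',s(537,240),.207),plane('side',(160+112/2,80+418/2),.207))
```

```text
handle top (array([0.56064695, 0.18569812, 0.29883131]), np.float64(0.0024256205618782283)) [0.56293248 0.18813004 0.3       ] [0.5605568  0.18503019 0.3       ]
stripe near/far (array([ 0.64758618, -0.07550183,  0.03477218]), np.float64(0.0016048739043598179)) (array([ 0.50092826, -0.08103991,  0.03625767]), np.float64(0.0004519988698170054)) 0.14676996129504835
scene [ 0.6458021  -0.07803057  0.033     ] [ 0.49791593 -0.08349149  0.033     ] [ 0.57185902 -0.08076103  0.033     ] 0.1479869620037105
side [ 0.64794901 -0.07585584  0.033     ] [ 0.50145664 -0.08386588  0.033     ] [ 0.57470282 -0.07986086  0.033     ] 0.14671119766266225
rail side [0.47157489 0.38127258 0.225     ] [ 0.51571884 -0.39862069  0.225     ] 0.7811416033851312 93.23963041554727
rail scene end corner [0.47618025 0.38643163 0.225     ]
rail scene end corner [0.52041884 0.36878812 0.225     ]
pin near (array([0.60435272, 0.35648747, 0.21178239]), np.float64(0.0038449942105769947)) pin far (array([0.49730921, 0.34942172, 0.21083705]), np.float64(0.002847226461447303))
prong near end [0.60470711 0.30619969 0.207     ] [0.59930894 0.30490463 0.207     ]
```

Handle at (0.561,0.186) and stripe centre at (0.574,-0.079). The line between them makes the rail yaw about 3°, which matches the pin and stripe directions. I'll raise the tool, square the yaw to the rail, and go over.

{"method": "carry_out", "body": {
  "targets": [
    [0, 0, -4.5, 5.35, 1],
    [0, 0, -4.5, 5.35, 1],
    [0, 0, -4.5, 0, 1],
    [4.03, -2.34, 0, 0, 1],
    [4.03, -2.34, 0, 0, 1],
    [4.03, -2.34, 0, 0, 1],
    [4.03, -2.34, 0, 0, 1],
    [4.03, -2.34, 0, 0, 1],
    [4.03, -2.34, 0, 0, 1],
    [4.03, -2.34, 0, 0, 1],
    [4.03, -2.34, 0, 0, 1],
    [4.03, -2.34, 0, 0, 1]
  ]
}}

```text
t: 1.3
eef_pos: [0.5125, -0.4249, 0.3659]
tool_rot: [-0.0, 1.0, 0.026, -0.0]
contact_force: [-0.3, -1.2, 0.2]
gripper_width: 1.006
grasp_force: 0.0
```

{"method": "carry_out", "body": {
  "targets": [
    [4.0, -2.3, 0, 0, 1],
    [0.35, -4.9, 0, 0, 1],
    [0.35, -4.9, 0, 0, 1],
    [0.35, -4.9, 0, 0, 1],
    [0.35, -4.9, 0, 0, 1],
    [0.35, -4.9, 0, 0, 1],
    [0.35, -4.9, 0, 0, 1],
    [0.35, -4.9, 0, 0, 1],
    [0.35, -4.9, 0, 0, 1],
    [0.35, -4.9, 0, 0, 1],
    [0.35, -4.9, 0, 0, 1],
    [0.35, -4.9, 0, 0, 1]
  ]
}}

```text
t: 2.5
eef_pos: [0.5595, 0.1409, 0.3661]
tool_rot: [0.0, 1.0, 0.026, -0.0]
contact_force: [1.1, -0.5, 0.8]
gripper_width: 0.996
grasp_force: 0.0
```

```bash
cat > st.py <<'E'
from h import *
from scipy.spatial.transform import Rotation as Ro
o=bot.get_obs();R=Ro.from_quat(np.roll(o['tool_rot'],-1)).as_matrix()
print('t',round(o['t'],2),'pos',o['eef_pos'].round(4),'toolx',R[:,0].round(3),'z',R[:,2].round(3),'F',o['contact_force'].round(1),'w',round(o['gripper_width'],3),'g',round(o['grasp_force'],1))
g=np.array([.5607,.1857,.2613])
print('to grasp, tool cm',(R.T@(g-o['eef_pos'])*100).round(2))
E
python3 st.py
```

```text
t 2.5 pos [0.5595 0.1409 0.3661] toolx [ 0.999  0.053 -0.   ] z [-0. -0. -1.] F [ 1.1 -0.5  0.8] w 0.996 g 0.0
to grasp, tool cm [ 0.36 -4.47 10.48]
```

{"method": "carry_out", "body": {
  "targets": [
    [0.3, -4.5, 0, 0, 1],
    [0, 0, 0, 0, 1],
    [0, 0, 0, 0, 1]
  ]
}}

```text
t: 2.8
eef_pos: [0.5601, 0.1854, 0.3657]
tool_rot: [0.0, 1.0, 0.028, -0.001]
contact_force: [0.5, -0.1, -0.0]
gripper_width: 1.002
grasp_force: 0.0
```

```bash
python3 st.py
python3 - <<'E'
from h import *
c=imaging.calibration('wrist');im=imaging.read_camera('wrist')
cv2.imwrite('pics/w1.png',im[...,::-1])
for st,ce in blobs(im,(0,180,80),(6,255,255),100):
    o,d=ray('wrist',ce,c);print(st,ce,(o+d*(.3-o[2])/d[2]).round(4))
E
```

```text
t 2.8 pos [0.5601 0.1854 0.3657] toolx [ 0.998  0.056 -0.001] z [-0.001 -0.    -1.   ] F [ 0.5 -0.1 -0. ] w 1.002 g 0.0
to grasp, tool cm [ 0.08 -0.03 10.44]
[241, 163, 40, 54, 1431] [260.0, 190.9] [0.5661 0.1846 0.3   ]
```

View pics/w1.png

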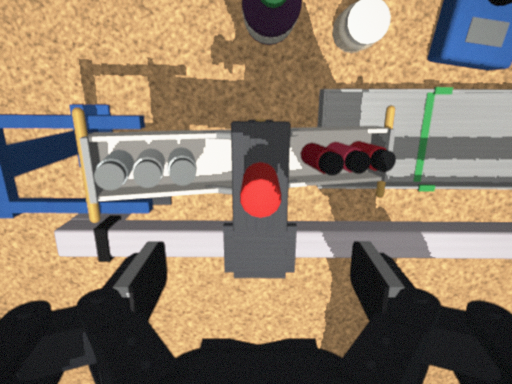

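Wrist view: handle top at about (261,197) between the fingers, rail level at rows 222–258, stripe from (442,91) to (427,188). I'll use this view as a third check.

Run:
```python
from h import *
c=imaging.calibration('wrist');im=cv2.imread('pics/w1.png')[...,::-1].copy()
def pl(uv,z):
    o,d=ray('wrist',uv,c);return o+d*(z-o[2])/d[2]
print('handle',pl((261,197),.3))
for st,ce in blobs(im,(50,110,50),(80,255,255),20): print(st,ce,pl(ce,.033))
# rail top edges: for columns, find bright run rows 215..265
g=cv2.cvtColor(im,cv2.COLOR_RGB2HSV)
L=[]
for u in list(range(150,215,10))+list(range(380,510,10)):
    m=np.where((g[215:265,u,1]<45)&(g[215:265,u,2]>110))[0]
    if len(m)>8: L.append(pl((u,215+(m.min()+m.max())/2),.225)[:2])
L=np.array(L);k=np.polyfit(L[:,1],L[:,0],1);print(len(L),k,np.degrees(np.arctan(k[0])),'rail x at y=.18',np.polyval(k,.18), np.std(L[:,0]-np.polyval(k,L[:,1])))
```

```text
handle [0.56207799 0.18180076 0.3       ]
[262, 0, 24, 8, 133] [273.0, 2.6] [0.74571394 0.17347302 0.033     ]
[414, 87, 39, 94, 692] [427.1, 127.9] [ 0.59213263 -0.06752796  0.033     ]
[419, 185, 16, 6, 93] [426.3, 187.5] [ 0.49966291 -0.08594861  0.033     ]
20 [-0.03893496  0.49732171] -2.2296827621325934 rail x at y=.18 0.4903134212896169 0.002702323436333656
```

{"method": "carry_out", "body": {
  "targets": [
    [0.1, 0.1, 3.5, 0, 1],
    [0, 0, 3.5, 0, 1],
    [0, 0, 3.4, 0, 1],
    [0, 0, 0, 0, 0],
    [0, 0, 0, 0, -0.5],
    [0, 0, 0, 0, -1],
    [0, 0, 0, 0, -1],
    [0, 0, 0, 0, -1],
    [0, 0, 0, 0, -1]
  ],
  "force": 60
}}

```text
t: 3.75
eef_pos: [0.5628, 0.1838, 0.2648]
tool_rot: [-0.001, 1.0, 0.026, 0.002]
contact_force: [-1.0, -0.5, 7.3]
gripper_width: 0.337
grasp_force: 59.3
```

```bash
python3 st.py
```

```text
t 3.75 pos [0.5628 0.1838 0.2648] toolx [0.999 0.053 0.004] z [ 0.004  0.001 -1.   ] F [-1.  -0.5  7.3] w 0.337 g 59.3
to grasp, tool cm [-0.2  -0.2   0.35]
```

Run:
```python
from h import *
c=imaging.calibration('wrist');E=c['extrinsics'];print('cam pos',-E[:3,:3].T@E[:3,3])
w=imaging.read_camera('wrist');s=imaging.read_camera('scene');np.save('w2.npy',w);np.save('s2.npy',s)
cv2.imwrite('pics/c2.png',np.vstack([np.hstack([w,s[120:,:]]) if 0 else cv2.resize(w,(400,300)),cv2.resize(s[120:312,165:421],(400,300))])[...,::-1])
```

```text
cam pos [0.63558675 0.1874939  0.4079704 ]
```

View pics/c2.png

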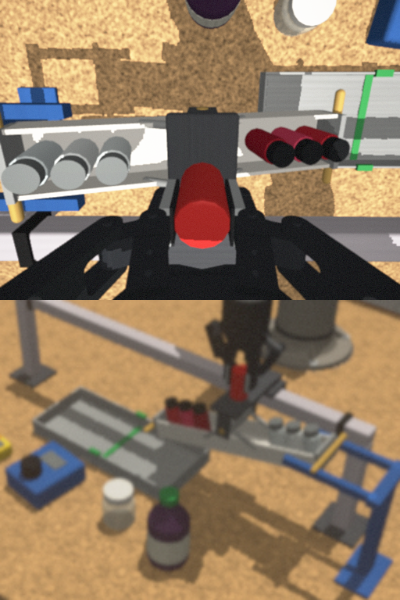

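Wrist view shows both pin tips and the tray stripe while gripping, and scene shows the rack still parked. I'll build a tilt meter from the wrist view's -y pin tip and plan the trajectory.

```bash
cat > tilt.py <<'E'
from h import *
YAW=np.radians(2.9);U=np.array([-np.sin(YAW),np.cos(YAW),0]);X=np.array([np.cos(YAW),np.sin(YAW),0])
def pinpix(c,hd,th,xg,sgn):
    y,z=sgn*.165*np.cos(th)+.03*np.sin(th),sgn*.165*np.sin(th)-.03*np.cos(th)
    P=np.array([hd[0],hd[1],.2])+xg*X+y*U+[0,0,z]
    E=c['extrinsics'];p=E[:3,:3]@P+E[:3,3];a,b=-p[0]/p[2],p[1]/p[2];f=1+c['k1']*(a*a+b*b)
    return np.array([c['fx']*a*f+c['cx'],c['fy']*b*f+c['cy']])
def tilt(im,c,hd,dbg=0):
    hsv=cv2.cvtColor(im,cv2.COLOR_RGB2HSV)
    m=cv2.inRange(hsv,np.array((17,150,110)),np.array((28,255,255)))
    out=[]
    T=np.linspace(-.4,.4,161)
    for sgn,xg in((-1,.042),(1,.042),(1,-.042),(-1,-.042)):
        L=np.array([pinpix(c,hd,t,xg,sgn) for t in T])
        n,_,st,ce=cv2.connectedComponentsWithStats(m)
        best=None
        for i in range(1,n):
            if st[i][4]<25: continue
            d=np.hypot(*(L-ce[i]).T);k=d.argmin()
            if d[k]<12 and (best is None or st[i][4]>best[1]): 
                # match along the locus direction
                g=np.polyfit(L[:,0],T,3);best=(round(float(np.polyval(g,ce[i][0])),3),int(st[i][4]),round(float(d[k]),1),ce[i].round(1).tolist())
        out.append(best)
    return out
E
python3 - <<'E'
from tilt import *
im=np.load('w2.npy');c=imaging.calibration('wrist')
hsv=cv2.cvtColor(im,cv2.COLOR_RGB2HSV)
for u,v in((435,125),(435,132),(20,268),(22,272),(420,225),(300,50),(60,110)): print((u,v),im[v,u],hsv[v,u])
hd=bot.get_obs()['eef_pos'];print(hd)
for s,x in((-1,.042),(1,.042),(1,-.042),(-1,-.042)): print(s,x,[pinpix(c,hd,t,x,s).round(0).tolist() for t in(-.25,0,.25)])
print(tilt(im,c,hd))
E
```

```text
(435, 125) [245 216 119] [ 23 131 245]
(435, 132) [249 224 127] [ 24 125 249]
(20, 268) [232 193 106] [ 21 138 232]
(22, 272) [224 183 101] [ 20 140 224]
(420, 225) [155 127  70] [ 20 140 155]
(300, 50) [142 114  81] [ 16 110 142]
(60, 110) [195 154 106] [ 16 116 195]
[0.5628539  0.1837434  0.26478175]
-1 0.042 [[528.0, 143.0], [479.0, 134.0], [434.0, 128.0]]
1 0.042 [[84.0, 127.0], [39.0, 133.0], [-10.0, 142.0]]
1 -0.042 [[98.0, 217.0], [59.0, 235.0], [19.0, 262.0]]
-1 -0.042 [[498.0, 263.0], [458.0, 236.0], [419.0, 218.0]]
[None, None, None, None]
```

```bash
cat > plan.py <<'E'
import numpy as np
from scipy.optimize import lsq_linear,minimize
w2,k,h=18.,1.83,.1
def sim(d,th0,om0,v0,w2=w2):
    w=np.sqrt(w2);th,om,v=th0,om0,v0;T=[]
    for x in d:
        n=4
        for j in range(n):   # accel ramp within row: velocity step at row start
            if j==0: om-=k*(x/h-v);v=x/h
            c,s=np.cos(w*h/n),np.sin(w*h/n);th,om=c*th+s/w*om,-w*s*th+c*om;T.append(th)
    om-=k*(0-v)
    return th,om,np.array(T)
def plan(N,D,th0,om0,v0,amax=.9,lim=.26,lo=-1e9,hi=1e9):
    w=np.sqrt(w2)
    f=lambda d:np.sum(np.diff(np.r_[v0*h,d,0])**2)*1e3
    r=lambda d:(lambda a:np.array([a[0],a[1]/w]))(sim(d,th0,om0,v0))
    cons=[{'type':'eq','fun':lambda d:np.r_[d.sum()-D,r(d)]},
     {'type':'ineq','fun':lambda d:amax*h*h-np.abs(np.diff(np.r_[v0*h,d,0]))},
     {'type':'ineq','fun':lambda d:np.r_[hi-np.cumsum(d),np.cumsum(d)-lo]},
     {'type':'ineq','fun':lambda d:lim-np.abs(sim(d,th0,om0,v0)[2])}]
    o=minimize(f,np.full(N,D/N),constraints=cons,method='SLSQP',options=dict(maxiter=500))
    return o
E
python3 - <<'E'
from plan import *
for v0 in(-.15,-.2):
  for N in(18,22,26):
    o=plan(N,-.21,.25,0,v0,lim=.255,lo=-.42)
    T=sim(o.x,.25,0,v0)[2];print(v0,N,o.success,round(o.fun,3),(o.x*100).round(2).tolist(),'pos',np.cumsum(o.x).min().round(3),'tilt',T.min().round(2),T.max().round(2))
E
```

```text
-0.15 18 True 0.414 [-1.24, -1.28, -1.56, -2.01, -2.5, -2.93, -3.17, -3.16, -2.87, -2.32, -1.59, -0.77, 0.02, 0.66, 1.05, 1.15, 0.97, 0.56] pos -0.254 tilt -0.18 0.25
-0.15 22 True 0.379 [-1.36, -1.47, -1.78, -2.21, -2.65, -3.01, -3.19, -3.12, -2.8, -2.25, -1.54, -0.75, 0.0, 0.62, 1.03, 1.19, 1.12, 0.86, 0.49, 0.13, -0.12, -0.19] pos -0.261 tilt -0.18 0.25
-0.15 26 True 0.288 [-1.25, -1.21, -1.35, -1.6, -1.88, -2.12, -2.23, -2.17, -1.93, -1.51, -0.97, -0.38, 0.17, 0.6, 0.85, 0.89, 0.72, 0.39, -0.04, -0.49, -0.87, -1.13, -1.2, -1.08, -0.8, -0.42] pos -0.21 tilt -0.21 0.25
-0.2 18 True 0.44 [-1.63, -1.58, -1.78, -2.17, -2.62, -3.0, -3.2, -3.16, -2.83, -2.25, -1.47, -0.62, 0.19, 0.84, 1.23, 1.32, 1.1, 0.63] pos -0.263 tilt -0.19 0.25
-0.2 22 True 0.396 [-1.79, -1.83, -2.08, -2.45, -2.84, -3.14, -3.26, -3.15, -2.77, -2.17, -1.41, -0.59, 0.18, 0.81, 1.22, 1.38, 1.28, 1.0, 0.61, 0.22, -0.07, -0.16] pos -0.275 tilt -0.2 0.25
-0.2 26 True 0.315 [-1.68, -1.58, -1.67, -1.87, -2.11, -2.3, -2.36, -2.25, -1.94, -1.47, -0.87, -0.24, 0.34, 0.79, 1.05, 1.09, 0.91, 0.56, 0.11, -0.37, -0.77, -1.04, -1.13, -1.03, -0.76, -0.39] pos -0.21 tilt -0.22 0.25
```

{"method": "carry_out", "body": {
  "targets": [
    [0, 0.4, -0.2, 0, -1],
    [0, 0.8, 0, 0, -1],
    [0, 1.2, 0, 0, -1],
    [0, 1.5, 0, 0, -1],
    [0, 1.5, 0, 0, -1],
    [0, 1.2, 0, 0, -1],
    [0, 1.3, 0, 0, -1],
    [0, 1.6, 0, 0, -1],
    [0, 2.0, 0, 0, -1],
    [0, 2.5, 0, 0, -1],
    [0, 2.9, 0, 0, -1],
    [0, 3.2, 0, 0, -1]
  ]
}}

```text
t: 5.05
eef_pos: [0.5729, -0.0172, 0.2648]
tool_rot: [-0.001, 1.0, 0.027, 0.001]
contact_force: [5.9, 2.4, -4.2]
gripper_width: 0.332
grasp_force: 60.8
```

{"method": "carry_out", "body": {
  "targets": [
    [0, 3.2, 0, 0, -1],
    [0, 2.9, 0, 0, -1],
    [0, 2.3, 0, 0, -1],
    [0, 1.6, 0, 0, -1],
    [0, 0.8, 0, 0, -1],
    [0, 0, 0, 0, -1],
    [0, -0.7, 0, 0, -1],
    [0, -1.1, 0, 0, -1],
    [0, -1.1, 0, 0, -1],
    [0, -1.0, 0, 0, -1],
    [0, -0.5, 0, 0, -1]
  ]
}}

```text
t: 6.15
eef_pos: [0.5761, -0.0793, 0.2648]
tool_rot: [-0.0, 1.0, 0.028, 0.001]
contact_force: [4.7, -2.1, 2.1]
gripper_width: 0.335
grasp_force: 61.4
```

```bash
sed -i 's/(17,150,110)/(18,100,195)/' tilt.py
python3 - <<'E'
from tilt import *
c=imaging.calibration('wrist');o=bot.get_obs();hd=o['eef_pos'];print(o['t'],hd,o['contact_force'].round(1),o['gripper_width'])
for i in range(30):
    t=bot.get_obs()['t'];im=imaging.read_camera('wrist');np.save(f'f{i}.npy',im)
    r=tilt(im,c,hd);print(round(t,3),[x and x[:3] for x in r])
cv2.imwrite('pics/w3.png',im[...,::-1])
E
```

```text
6.15 [ 0.57606189 -0.0792661   0.26483343] [ 4.7 -2.1  2.1] 0.3345114041261292
6.15 [(-0.062, 541, 5.3), (0.042, 635, 4.0), (0.004, 121, 2.5), (-0.261, 498, 5.7)]
6.2 [(-0.062, 544, 5.2), (0.042, 605, 4.4), (0.005, 122, 2.4), (-0.259, 512, 5.6)]
6.25 [(-0.06, 554, 5.2), (0.046, 599, 4.3), (0.01, 127, 2.2), (-0.257, 497, 5.4)]
6.3 [(-0.058, 546, 6.0), (0.049, 578, 4.2), (0.014, 129, 2.8), (-0.258, 490, 5.1)]
6.35 [(-0.054, 552, 6.1), (0.054, 582, 4.3), (0.018, 133, 3.0), (-0.255, 519, 5.4)]
6.4 [(-0.052, 553, 6.5), (0.056, 558, 3.6), (0.349, 54, 7.6), (-0.255, 514, 5.2)]
6.45 [(-0.05, 557, 6.4), (0.056, 565, 3.2), (0.176, 75, 1.8), (-0.254, 524, 5.3)]
6.5 [(-0.049, 575, 6.9), (0.059, 562, 2.9), (0.35, 50, 7.9), (-0.253, 511, 5.1)]
6.55 [(-0.047, 562, 6.5), (0.059, 567, 3.4), (0.351, 53, 8.3), (-0.253, 519, 5.7)]
6.6 [(-0.047, 568, 6.6), (0.165, 67, 1.4), (0.224, 104, 10.4), (-0.261, 434, 7.9)]
6.65 [(-0.047, 566, 6.5), (0.06, 567, 3.4), (0.349, 49, 8.4), (-0.255, 489, 5.7)]
6.7 [(-0.048, 571, 6.5), (0.06, 576, 3.6), (0.35, 46, 7.7), (-0.215, 688, 2.7)]
6.75 [(-0.048, 554, 6.4), (0.058
[... 767 characters left out ...]
2, 54, 8.1), (-0.253, 538, 5.2)]
7.25 [(-0.068, 545, 6.3), (0.041, 674, 3.6), (-0.003, 127, 2.5), (-0.253, 526, 5.2)]
7.3 [(-0.072, 573, 7.3), (0.041, 668, 4.0), (0.077, 310, 7.1), (-0.254, 541, 5.5)]
7.35 [(-0.067, 584, 7.6), (0.039, 659, 3.5), (0.076, 313, 7.0), (-0.254, 537, 5.6)]
7.4 [(-0.068, 547, 6.2), (0.041, 672, 3.9), (-0.004, 125, 2.6), (-0.253, 536, 5.4)]
7.45 [(-0.067, 657, 10.0), (0.16, 93, 0.3), (0.061, 161, 9.3), (-0.25, 549, 5.4)]
7.5 [(-0.064, 546, 5.9), (0.042, 670, 3.5), (0.074, 280, 6.8), (-0.251, 529, 5.4)]
7.55 [(-0.064, 552, 6.1), (0.043, 657, 3.7), (0.001, 127, 2.7), (-0.189, 820, 1.8)]
7.6 [(-0.062, 544, 6.0), (0.045, 645, 3.8), (0.003, 125, 2.7), (-0.252, 522, 5.2)]
```

View pics/w3.png

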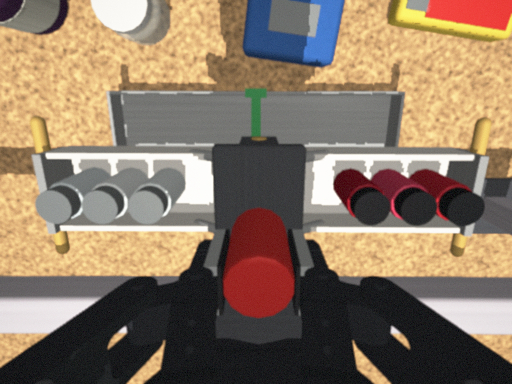

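Wrist view: the rack hangs almost level over the tray, pins at (40,135) and (482,135), stripe on the rim at (256,93), carriage spanning columns 213–305. The residual swing is about 0.011 rad. Next I fit it and check the centring.

```bash
cat > fit.py <<'E'
from tilt import *
from scipy.optimize import curve_fit
def fit(ts,fr,c,hd):
    v=[]
    for t,im in zip(ts,fr):
        a,b=tilt(im,c,hd)[:2]
        if a and b and a[1]>400 and b[1]>400 : v.append((t,(a[0]+b[0])/2))
    v=np.array(v);t0=ts[-1]+.05
    f=lambda t,A,B,C,w:C+A*np.cos(w*(t-t0))+B*np.sin(w*(t-t0))
    best=None
    p,_=curve_fit(f,v[:,0],v[:,1],p0=[.01,0,0,4.24],bounds=([-1,-1,-.1,4.0],[1,1,.1,4.5]))
    print('t0',t0,'tilt',p[0].round(4),'rate',(p[1]*p[3]).round(4),'amp',np.hypot(*p[:2]).round(4),'offset',p[2].round(4),'w2',p[3]**2,'rms',np.std(v[:,1]-f(v[:,0],*p)).round(4))
    return p
def stripe(im,c,hd):
    # green patch on outer rim, and along-rail offset from the handle
    for st,ce in blobs(im,(50,110,50),(85,255,255),20):
        if abs(ce[0]-256)>60: continue
        top=(st[0]+st[2]/2-.5,st[1]+4)
        o,d=ray('wrist',top,c);P=o+d*(.035-o[2])/d[2]
        print('green',st,top,P.round(4),'along rail rel. handle mm',((P-hd)@U*1000).round(1))
E
python3 - <<'E'
from fit import *
c=imaging.calibration('wrist');hd=bot.get_obs()['eef_pos']
E=c['extrinsics'];print('cam',-E[:3,:3].T@E[:3,3],hd)
fr=[np.load(f'f{i}.npy') for i in range(30)]
fit(6.15+.05*np.arange(30),fr,c,hd);stripe(fr[-1],c,hd)
def al(uv,z):
    o,d=ray('wrist',uv,c);P=o+d*(z-o[2])/d[2];return P.round(4),((P-hd)@U*1000).round(1)
print('carriage outer corners',al((213.5,146),.245),al((305,146),.245))
print('tray outer far corners',al((109,93),.035),al((403,95),.035))
print('handle top',al((258.5,282),.3))
s=imaging.read_camera('scene');d=imaging.read_camera('side')
for n,i in(('scene',s),('side',d)):print(n,blobs(i,(50,110,50),(80,255,255),4))
E
```

```text
cam [ 0.64928446 -0.07741663  0.40778159] [ 0.57615795 -0.08128754  0.26483242]
t0 7.65 tilt -0.0015 rate 0.0468 amp 0.0105 offset -0.0043 w2 20.249999999999993 rms 0.0008
green [246, 89, 20, 47, 470] (255.5, 93) [ 0.646  -0.0742  0.035 ] along rail rel. handle mm 3.5
carriage outer corners (array([ 0.6203, -0.0555,  0.245 ]), np.float64(23.5)) (array([ 0.6228, -0.1031,  0.245 ]), np.float64(-24.1))
tray outer far corners (array([0.6371, 0.0918, 0.035 ]), np.float64(169.8)) (array([ 0.6525, -0.2417,  0.035 ]), np.float64(-164.1))
handle top (array([ 0.5769, -0.0813,  0.3   ]), np.float64(-0.0))
scene [([325, 13, 4, 8, 25], [326.3, 16.6]), ([422, 36, 6, 7, 27], [424.6, 39.1]), ([267, 240, 12, 10, 91], [272.9, 244.2])]
side [([320, 210, 2, 4, 5], [320.6, 211.6]), ([296, 212, 5, 3, 10], [298.2, 213.1]), ([184, 230, 14, 12, 130], [190.4, 235.4])]
```

```bash
sed -i 's/4.0\],\[1,1,.1,4.5\]/4.20],[1,1,.1,4.30]/' fit.py
python3 - <<'E'
from fit import *
import plan as P
c=imaging.calibration('wrist');hd=bot.get_obs()['eef_pos'];now=bot.get_obs()['t']
w2=cv2.imread  # noqa
fr=[np.load(f'f{i}.npy') for i in range(30)]
p=fit(6.15+.05*np.arange(30),fr,c,hd)
dt=now-7.65;w=p[3];th=p[0]*np.cos(w*dt)+p[1]*np.sin(w*dt);om=w*(-p[0]*np.sin(w*dt)+p[1]*np.cos(w*dt))
print('now',now,th,om,'parked check',[x and x[:3] for x in tilt(np.load('w2.npy'),c,hd)])
for N in(12,18):
    o=P.plan(N,.0028,th,om,0,lim=.05);x=(-o.x*100).round(2);a,b,_=P.sim(-x/100,th,om,0);print(o.success,x.tolist(),x.sum(),'res',np.hypot(a,b/w))
E
```

```text
t0 7.65 tilt -0.0033 rate 0.0423 amp 0.0104 offset -0.0045 w2 18.48999999999756 rms 0.0011
now 7.75 0.0011334489492429876 0.04433388873669355 parked check [(0.24, 233, 1.0), None, (0.255, 271, 8.3), (-0.069, 3229, 3.6)]
True [-0.02, -0.06, -0.09, -0.1, -0.1, -0.08, -0.05, -0.01, 0.04, 0.07, 0.07, 0.05] -0.28 res 6.356440020102139e-05
True [-0.04, -0.07, -0.09, -0.09, -0.08, -0.06, -0.04, -0.01, 0.02, 0.04, 0.05, 0.05, 0.04, 0.02, 0.0, -0.01, -0.02, -0.02] -0.31000000000000005 res 0.00024157890268492743
```

{"method": "carry_out", "body": {
  "targets": [
    [0, -0.02, 0, 0, -1],
    [0, -0.06, 0, 0, -1],
    [0, -0.09, 0, 0, -1],
    [0, -0.1, 0, 0, -1],
    [0, -0.1, 0, 0, -1],
    [0, -0.08, 0, 0, -1],
    [0, -0.05, 0, 0, -1],
    [0, -0.01, 0, 0, -1],
    [0, 0.04, 0, 0, -1],
    [0, 0.07, 0, 0, -1],
    [0, 0.07, 0, 0, -1],
    [0, 0.05, 0, 0, -1]
  ]
}}

```text
t: 8.95
eef_pos: [0.576, -0.0786, 0.2648]
tool_rot: [-0.0, 1.0, 0.026, 0.001]
contact_force: [3.3, 2.6, 4.0]
gripper_width: 0.337
grasp_force: 61.7
```

```bash
cat > meas.py <<'E'
from fit import *
c=imaging.calibration('wrist');hd=bot.get_obs()['eef_pos'];ts=[];fr=[]
for i in range(36):
    ts.append(bot.get_obs()['t']);fr.append(imaging.read_camera('wrist'))
print(ts[0],hd,bot.get_obs()['contact_force'].round(1));fit(np.array(ts),fr,c,hd);stripe(fr[-1],c,hd)
E
python3 meas.py
```

```text
8.95 [ 0.57602663 -0.07860422  0.26483458] [4.5 1.  3.8]
t0 10.75 tilt 0.0042 rate 0.0211 amp 0.0065 offset -0.0066 w2 18.056609953496366 rms 0.0017
green [248, 89, 20, 47, 467] (257.5, 93) [ 0.646  -0.0738  0.035 ] along rail rel. handle mm 1.3
```

```bash
cat > go.py <<'E'
import sys;import plan as P,numpy as np
th,om,D=map(float,sys.argv[1:])
o=P.plan(12,D,th,om,0,lim=.05);x=(-o.x*100).round(2);a,b,_=P.sim(-x/100,th,om,0);print(o.success,x.tolist(),x.sum(),'res',np.hypot(a,b/4.24))
E
python3 go.py .0042 .0211 .001
```

```text
True [-0.04, -0.06, -0.07, -0.06, -0.03, -0.01, 0.02, 0.03, 0.04, 0.04, 0.03, 0.01] -0.09999999999999999 res 0.00018447472790756003
```

{"method": "carry_out", "body": {
  "targets": [
    [0, -0.04, 0, 0, -1],
    [0, -0.06, 0, 0, -1],
    [0, -0.07, 0, 0, -1],
    [0, -0.06, 0, 0, -1],
    [0, -0.03, 0, 0, -1],
    [0, -0.01, 0, 0, -1],
    [0, 0.02, 0, 0, -1],
    [0, 0.03, 0, 0, -1],
    [0, 0.04, 0, 0, -1],
    [0, 0.04, 0, 0, -1],
    [0, 0.03, 0, 0, -1],
    [0, 0.01, 0, 0, -1]
  ]
}}

```text
t: 11.95
eef_pos: [0.576, -0.0776, 0.2648]
tool_rot: [-0.0, 1.0, 0.026, 0.001]
contact_force: [4.7, 1.4, 3.9]
gripper_width: 0.335
grasp_force: 61.7
```

```bash
python3 meas.py
```

```text
11.95 [ 0.57595332 -0.07759188  0.26482033] [4.4 2.5 4.2]
t0 13.75 tilt 0.0026 rate 0.0119 amp 0.0038 offset -0.0058 w2 17.6400000004553 rms 0.0017
green [249, 89, 20, 47, 468] (258.5, 93) [ 0.6461 -0.0739  0.035 ] along rail rel. handle mm 0.1
```

```bash
python3 go.py .0042 .019 0
```

```text
True [-0.03, -0.05, -0.05, -0.04, -0.02, -0.0, 0.02, 0.04, 0.05, 0.04, 0.03, 0.02] 0.009999999999999998 res 0.00025741001441737226
```

{"method": "carry_out", "body": {
  "targets": [
    [0, -0.03, 0, 0, -1],
    [0, -0.05, 0, 0, -1],
    [0, -0.05, 0, 0, -1],
    [0, -0.04, 0, 0, -1],
    [0, -0.02, 0, 0, -1],
    [0, 0, 0, 0, -1],
    [0, 0.02, 0, 0, -1],
    [0, 0.04, 0, 0, -1],
    [0, 0.05, 0, 0, -1],
    [0, 0.04, 0, 0, -1],
    [0, 0.03, 0, 0, -1],
    [0, 0.01, 0, 0, -1]
  ]
}}

```text
t: 14.95
eef_pos: [0.576, -0.0776, 0.2648]
tool_rot: [-0.0, 1.0, 0.026, 0.001]
contact_force: [4.8, 1.6, 4.3]
gripper_width: 0.334
grasp_force: 61.7
```

```bash
sed -i 's/range(36)/range(50)/' meas.py; python3 meas.py
```

```text
14.95 [ 0.57597712 -0.07757113  0.26482414] [5.1 1.3 3.8]
t0 17.45 tilt -0.0034 rate -0.0217 amp 0.0061 offset -0.0045 w2 18.48999999999999 rms 0.0145
green [249, 89, 20, 47, 469] (258.5, 93) [ 0.6461 -0.0739  0.035 ] along rail rel. handle mm 0.1
```

```bash
cat > meas2.py <<'E'
from tilt import *
from scipy.optimize import least_squares
import sys
c=imaging.calibration('wrist');hd=bot.get_obs()['eef_pos'];ts=[];v=[]
for i in range(int(sys.argv[1])):
    ts.append(bot.get_obs()['t']);im=imaging.read_camera('wrist')
    a,b=tilt(im,c,hd)[:2];v.append(np.nan if not(a and b) else (a[0]+b[0])/2)
ts=np.array(ts);v=np.array(v);t0=ts[-1]+.05;print((v*1000).round(1).tolist())
k=np.abs(v-np.nanmedian(v))<.012;w=4.243
M=lambda t:np.c_[np.cos(w*(t-t0)),np.sin(w*(t-t0)),np.ones_like(t)]
p=least_squares(lambda p:M(ts[k])@p-v[k],[0,0,0],loss='soft_l1',f_scale=.001).x
print(t0,'tilt',p[0].round(4),'rate',(p[1]*w).round(4),'amp',np.hypot(*p[:2]).round(4),'off',p[2].round(4))
E
python3 meas2.py 22
```

```text
[-9.0, -9.0, -8.5, -9.5, -8.5, -8.5, -8.0, -8.5, -8.0, -2.5, -1.5, -1.5, -6.5, -5.0, -0.5, -4.5, -34.0, -3.0, -5.0, -4.0, -4.0, -4.0]
18.55 tilt 0.001 rate -0.0113 amp 0.0029 off -0.0062
```

Amplitude is about 0.003 rad and it has stayed there for several seconds. Releasing gently and rising straight up.

{"method": "carry_out", "body": {
  "targets": [
    [0, 0, 0, 0, -0.2],
    [0, 0, 0, 0, 0],
    [0, 0, 0, 0, 0.3],
    [0, 0, 0, 0, 0.5],
    [0, 0, 0, 0, 0.5],
    [0, 0, -1, 0, 0.5],
    [0, 0, -2, 0, 0.5],
    [0, 0, -3, 0, 0.5],
    [0, 0, -3, 0, 0.5],
    [0, 0, -2, 0, 0.5],
    [0, 0, 0, 0, 0.5],
    [0, 0, 0, 0, 0.5]
  ],
  "force": 20
}}

```text
t: 19.75
eef_pos: [0.5755, -0.0775, 0.3747]
tool_rot: [0.0, 1.0, 0.027, 0.0]
contact_force: [-0.0, 0.7, -0.4]
gripper_width: 0.751
grasp_force: 0.0
```

```bash
python3 st.py; sed -i 's/pinpix(c,hd,t/pinpix(c,hd,t/' tilt.py
python3 - <<'E'
from fit import *
v=[]
for i in range(8):
    o=bot.get_obs();c=imaging.calibration('wrist');im=imaging.read_camera('wrist')
    a,b=tilt(im,c,o['eef_pos'])[:2];v.append((round(o['t'],2),a and a[0],b and b[0]))
    imaging.read_camera('side') if i<0 else None
print(v);stripe(im,c,o['eef_pos'])
s=imaging.read_camera('scene')
cv2.imwrite('pics/end.png',np.vstack([cv2.resize(im,(400,300)),cv2.resize(s[120:312,165:421],(400,300))])[...,::-1])
E
```

```text
t 19.75 pos [ 0.5755 -0.0775  0.3747] toolx [0.999 0.053 0.001] z [ 0.001 -0.    -1.   ] F [-0.   0.7 -0.4] w 0.751 g 0.0
to grasp, tool cm [ -0.09 -26.36  11.33]
[(19.75, -0.058, 0.044), (19.8, -0.096, 0.051), (19.85, -0.099, -0.235), (19.9, -0.087, 0.053), (19.95, -0.177, 0.06), (20.0, -0.046, 0.057), (20.05, -0.088, 0.055), (20.1, -0.17, 0.045)]
green [251, 89, 16, 31, 232] (258.5, 93) [ 0.6436 -0.0739  0.035 ] along rail rel. handle mm 0.1
```

View pics/end.png

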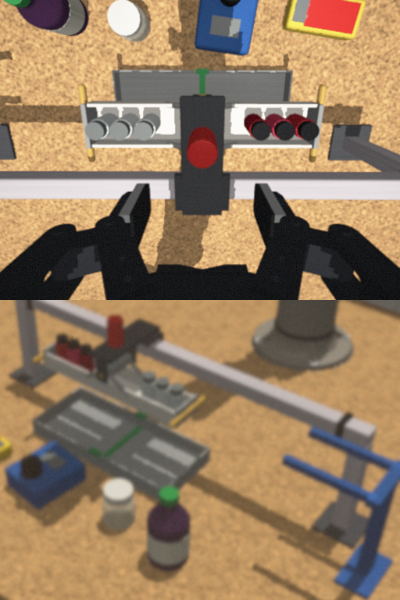

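Wrist: handle and stripe both at column 258 (512 scale), rack level and symmetric. Scene: rack hanging over the tray, fork empty, bystanders in place. One last stillness check.

Run:
```python
from h import *
F=[cv2.cvtColor(imaging.read_camera('wrist'),cv2.COLOR_RGB2GRAY).astype(np.float32) for i in range(9)]
for nm,r in(('right',np.s_[110:205,300:425]),('left',np.s_[110:205,95:225]),('rail',np.s_[218:260,310:330])):
    w=cv2.createHanningWindow(F[0][r].shape[::-1],cv2.CV_32F)
    print(nm,[np.round(cv2.phaseCorrelate(F[0][r],f[r],w)[0],2).tolist() for f in F[1:]])
```

```text
right [[0.47, 0.09], [0.49, 0.2], [0.53, 0.22], [0.45, 0.31], [0.42, 0.19], [0.47, 0.26], [0.46, 0.32], [0.4, 0.34]]
left [[0.62, 0.11], [0.67, 0.22], [0.72, 0.21], [0.76, 0.25], [0.79, 0.24], [0.83, 0.22], [0.84, 0.29], [0.87, 0.28]]
rail [[0.1, 0.64], [-0.04, 0.73], [-0.11, 0.45], [-0.01, 0.72], [0.15, 0.53], [-0.08, 0.52], [0.1, 0.62], [-0.09, 0.66]]
```

```bash
python3 -c "
from station import bot
print(bot.hand_in())"
```

```text
the job is handed in; nothing more can be done
None
```

The rack is off the fork and hanging level over the tray, with the carriage measured centred on the green stripe to within the 2 mm camera calibration. Residual swing was about 0.003 rad, measured before I let go, and the job was handed in at about 20.6 s; the hand-in gave no verdict.

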